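Power up the rotor test console

TASK

Get the rotor test console ready and start a run. First switch on the wide rocker by pressing its raised end fully down, then do the same with the narrow rocker, and only then press the flat round start button fully in and let it spring back out. Do not press the mushroom-headed stop button, and leave the loose things standing on the bench where they are.

Things in the scene. Friction and masses are not known exactly. Their poses are not given: they have to be found in the camera images.
- console: Fixed operator station on a round foot and column. Its flat grey head, 150 x 150 x 45 mm, has its top 230 mm above the bench and carries four square switch plates (64 mm wide, 4 mm thick, 70 mm apart, two by two); which switch sits where changes. Origin: centre of the foot's underside (z = 0), below the head's centre. x: to its rear (away from the robot when not turned), y: left, z: up.
- mains_raised_end (a point): Where to press the wide black rocker (48 mm long along the console's x, 34 mm wide): a point on the upper face of its ribbed rear half, midway across, 16 mm along that face from the pivot; about 28 mm above the head's top while off, 20 mm when fully on. Needs 2 to 4 N. The rocker's rear edge, 24 mm from the pivot, drops by 12 mm. The point moves with the rocker.
- drive_raised_end (a point): Where to press the narrow rocker: as for the wide one, but this rocker is 16 mm wide; length, height, force and travel are the same.
- start_top (a point): Centre of the top of the flat round start button: 28 mm across, its top 24 mm above the head's top and 10 mm proud of a fixed collar 38 mm across. It is pressed straight down, 6 mm, against a spring (1 to 4 N) and comes back by itself.
- stop_top (a point): Centre of the top of the domed mushroom stop button: head 40 mm across, its top 36 mm above the head's top. Spring loaded like the start button (6 mm travel); must not be pressed.
- mains (a joint): Tilt of the wide rocker in rad: 0 off to 0.5 fully on. Stays where it is left. The rocker is a shallow V: when off its rear half slopes up to the rear by 0.49 rad and the front half lies level; when on it is the other way round.
- drive (a joint): Tilt of the narrow rocker in rad: 0 off (rear half raised) to 0.5 fully on (rear half level). Stays where it is left.
- start (a joint): How far the start button is pressed in: 0 out, 0.006 m fully in.
- stop (a joint): How far the stop button is pressed in: 0 out, 0.006 m fully in.
- rotor: Bystander: turned steel rotor standing in front of the console, flange 54 mm across, 54 mm high. Origin: centre of its underside. Loose.
- stamp: Bystander: inspection stamp standing in front of the console, 25 mm across, 60 mm high. Origin: centre of its underside. Loose.
- plug_gauge: Bystander: two-ended plug gauge lying in front of the test rig, 110 mm long (along its y), 20 mm thick. Origin: centre of its underside. Loose.

How it is judged:
On the way, in this order (a step that is already met when the one before it is completed fails the run):
1. the wide rocker is switched fully on (value of joint mains above 0.42 rad), for 0.05 s.
2. the narrow rocker is switched fully on (value of joint drive above 0.42 rad), for 0.05 s.
3. the start button is pressed fully in (value of joint start above 0.0045 m), for 0.05 s.
At the end, for the whole second after the job is handed in: Both rockers are on (at least 0.42 of 0.5 rad), the start button, having been pressed at least 4.5 of 6 mm, is out again (within 1.5 mm), the stop button is out (within 1.5 mm), and the three loose things are within 20 mm of where they stood (value of joint each of mains, drive above 0.42 rad and value of joint each of start, stop below 0.0015 m and distance of each of rotor, stamp, plug_gauge from where it was at the start of the episode below 0.02 m); the robot touches nothing.
It fails at once if the narrow rocker is moved while the wide one is not on (value of joint drive above 0.15 rad and value of joint mains below 0.38 rad).
It fails at once if the start button is pressed while a rocker is not on (value of joint start above 0.002 m and value of joint any of mains, drive below 0.38 rad).
It fails at once if the stop button is pressed (value of joint stop above 0.002 m).
It fails at once if a loose bystander is knocked over, pushed away, lifted or carried (distance of any of rotor, stamp, plug_gauge from where it was at the start of the episode above 0.02 m).
It also fails if it takes over 40 s, if anything falls off the work surface, if the arm or the gripper's body presses on something with over 40 N, if the wrist force passes 120 N, or if a joint passes its speed limit or range.

ROBOT

A 7-joint arm with a two-finger parallel gripper is mounted at the origin on a cart in front of the work surface, level with it; the furniture and walls round the work are solid. World frame = base frame: x ahead of the robot, y to its left, z up, the work surface at z = 0. Lengths are in m, angles in rad, forces in N, time in s.
With the tool pointing down it reaches from about 0.4 to 0.85 m from the base axis. Payload 4.5 kg.
Tool frame: the origin (TCP) lies at the very end of the fingers, on their centre line; the grasp point (between the pads) lies 19 mm behind it; z points along the fingers, x is the direction in which the jaws open and shut, and the axes are right-handed (so a half turn about z gives the same grasp; the last joint's range is limited). The gripper opens to 88 mm and grips with 3 to 60 N. Pads are 18 mm wide; open, the fingers measure 123 mm over their backs; the gripper's body (75 mm by 187 mm) begins 45 mm behind the grasp point.
Start: joints at [1.323, 0.689, -0.195, 1.565, 0.157, 0.902, -0.215], TCP at [0.174, -0.6, 0.239] pointing down, gripper open.
Joint ranges: [-3.01, 3.01], [-0.46, 2.08], [-1.47, 1.51], [0.13, 2.56], [-1, 4.14], [0.04, 2.09], [-2.66, 2.66]. Speed limits (rad/s): [2.57, 2.57, 3.14, 3.14, 3.14, 3.14, 3.14].

INTERFACE

Orientations are given as a unit quaternion [x, y, z, w].
In Python, from plant import * gives the robot as it stands.
- The arm moves only by the tool apply_moves, never from a script. Its argument "series" is a list of rows, each an object of numbers: "x", "y", "z": the shift along the tool's x, y, z in units of 80 cm (1.0 is 80 cm); "wx", "wy", "wz": the turn, a rotation vector about the tool's x, y, z in units of pi rad (1.0 is pi rad); "fingers": the opening, from -1 (shut) to 1 (fully open), so that 0 is half open. In form: [{"x": .., "y": .., "z": .., "wx": .., "wy": .., "wz": .., "fingers": ..}, ...]. A call has 1 to 8 rows; each row shifts and turns the pose as measured when the row begins, along the tool's axes as they then stand; what a row does not reach is not made up. A row lasts 1/8 s, in which the tool goes at most 62.5 mm and 10.7 degrees, less where a joint would pass 70% of its speed; a pose out of reach is approached as far as the arm can. A call with a number of a shift or a turn outside -1 to 1 is refused whole. A call with a gripper value outside its range is refused whole. The fingers move at their own pace and stop on an object; "force" is the grip in N (left out, the last holds). Time passes only in rows, so rows that do not move let the fingers close. It gives the time, the measured TCP pose, the force and the opening at its end, in the units of the state.
- get_state(): the state, without advancing time (a new reading comes with each control period).
- snapshot(name): name is "scene" or "side" or "wrist"; returns (picture, depth): 400x640x3 uint8, red, green, blue; 400x640 float32, m along the optical axis (not along the pixel's ray), 0 where there is no reading.
- camera_model(name): a dict with "camera_matrix" (3x3 intrinsics, pixels), "world_from_camera" (4x4, takes a point from camera to world coordinates). Camera axes: x right, y up, looking along -z (the intrinsics and any distortion apply to the point x, -y, -z); pixel columns grow to the right and rows downward; lengths in m; the calibration is good to about 2 mm. A picture is of the moment at which its call begins: read the wrist's pose just before it. camera_model takes no time and is no camera call; for the wrist camera it gives the pose at the moment of the call.
- finish_job(): hands the job in, once; it reports no verdict.
The state is a dict: "clock": time; "q": joint angles; "qd": joint speeds; "joint_torque": joint torques, N m; "tool_pos": TCP position; "eef_rot": TCP orientation; "contact_force": force on the tool from outside, world axes, zero at the start; "moment": the same for the moment, N m; "opening": opening from 0.0 (shut) to 1.0 (fully open).
Only numpy, scipy, OpenCV 4.12 (cv2) and the standard library are available. Lean on these libraries where they do the work, as an engineer would, in place of code of your own. Each camera call takes 0.05 s, during which the arm holds its last target. There are 200 camera calls.

## Working session

There is one attempt and no reset: what is moved stays moved. The work goes in short steps, Python scripts to look and compute and a tool call to move; the robot and the scene stay as the last step left them, time stands still between calls to the robot, and variables do not carry over. Pictures are saved under pics/ and viewed, about 8 in all and at most 12, crops included, and the job is handed in when it is done.

Besides the shell and the picture viewer there is one more tool, called after ">>>" as a command line: name --argument value ..., lists and objects as JSON in quotes. apply_moves: Moves the arm, as the interface text tells. Its arguments: {"type":"object","properties":{"series":{"type":"array","items":{"type":"object","properties":{"x":{"type":"number"},"y":{"type":"number"},"z":{"type":"number"},"wx":{"type":"number"},"wy":{"type":"number"},"wz":{"type":"number"},"fingers":{"type":"number"}}}},"force":{"type":"number"}},"required":["series"]}

```bash
mkdir -p pics; ls; cat > h.py <<'E'
from plant import *
import numpy as np, cv2
from scipy.spatial.transform import Rotation as R
def snap(n,f):
    m=camera_model(n); p,d=snapshot(n)
    cv2.imwrite(f'pics/{f}.png',p[:,:,::-1]); np.savez(f'{f}.npz',p=p,d=d,K=m['camera_matrix'],T=m['world_from_camera'])
def cloud(f):
    z=np.load(f+'.npz'); d=z['d'];K=z['K'];T=z['T']
    v,u=np.mgrid[:d.shape[0],:d.shape[1]]
    P=np.stack([(u-K[0,2])/K[0,0]*d,-(v-K[1,2])/K[1,1]*d,-d],-1)
    return P@T[:3,:3].T+T[:3,3],d,z['p']
E
python3 - <<'E'
from h import *
print(get_state())
for n in('scene','side'):
    snap(n,n+'0'); m=camera_model(n);print(n,m)
    P,d,p=cloud(n+'0')
    ok=(d>0)&(abs(P[...,2]-.23)<.006)&(P[...,0]>.3)
    if ok.sum(): print(ok.sum(),np.percentile(P[ok],[2,50,98],axis=0))
a,b=cv2.imread('pics/scene0.png'),cv2.imread('pics/side0.png')
E
```

```text
pics
{'clock': 0.0, 'q': array([ 1.32279353,  0.68992612, -0.19449735,  1.56633975,  0.15730868,
        0.90248833, -0.21505937]), 'qd': array([-0.00057815, -0.0014786 , -0.00243668, -0.00118416, -0.00173722,
        0.00075506, -0.00322964]), 'joint_torque': array([ 6.49329149e-05, -5.27564871e+01, -1.26630194e+00, -1.53426111e+01,
       -5.25095535e-02,  6.73057701e-03,  1.58131179e-04]), 'tool_pos': array([ 0.17357355, -0.59976664,  0.23794686]), 'eef_rot': array([ 7.99437057e-01, -6.00749206e-01, -7.50309875e-04, -4.69842394e-04]), 'contact_force': array([-0.01021356,  1.26559484,  0.56766087]), 'moment': array([-0.04684085, -0.03604505,  0.03813594]), 'opening': 0.997408698635229}
scene {'camera_matrix': array([[428.20450348,   0.        , 324.8157504 ],
       [  0.        , 428.20450348, 203.50764749],
       [  0.        ,   0.        ,   1.        ]]), 'world_from_camera': array([[-0.4802502 ,  0.39422373, -0.78354795, -0.1981536 ],
       [-0.87704908, -0.20357733,  0.43513353,  0.62234887],
       [ 0.01202736,  0.89618297,  0.44352161,  0.57252973],
       [ 0.        ,  0.        ,  0.        ,  1.        ]])}
4077 [[ 0.45313984 -1.01693022  0.22430659]
 [ 0.7399184   0.35454646  0.23122484]
 [ 1.30371884  0.78796949  0.23563903]]
side {'camera_matrix': array([[450.45156597,   0.        , 314.69585143],
       [  0.        , 450.45156597, 200.80360735],
       [  0.        ,   0.        ,   1.        ]]), 'world_from_camera': array([[-0.98733576,  0.09097745, -0.12996619,  0.33828033],
       [-0.15861427, -0.55008038,  0.81991041,  1.05337405],
       [ 0.00310151,  0.83014136,  0.55754435,  0.72027294],
       [ 0.        ,  0.        ,  0.        ,  1.        ]])}
4178 [[ 0.33232543 -1.68252816  0.22444731]
 [ 0.55760441  0.35636312  0.23176281]
 [ 0.99898298  0.46073719  0.23579845]]
```

View pics/scene0.png

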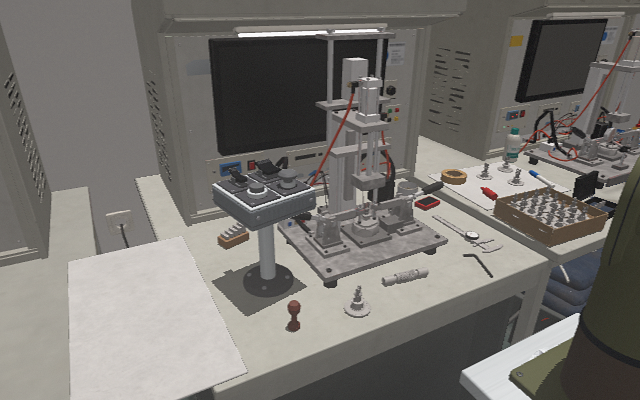

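View pics/side0.png

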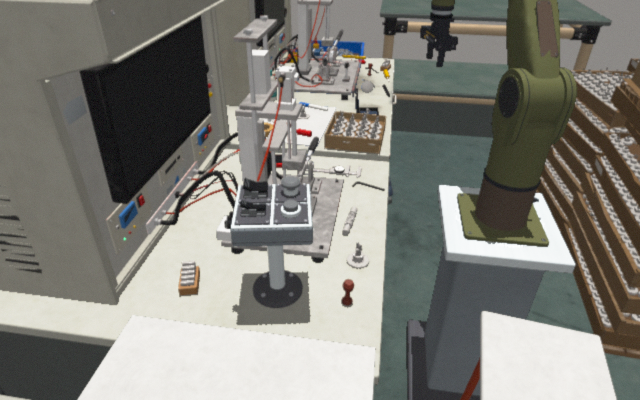

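```bash
python3 - <<'E'
from h import *
for n in('scene0','side0'):
    P,d,p=cloud(n)
    ok=(d>0)&(abs(P[...,2]-.232)<.008)&(P[...,0]>.35)&(P[...,0]<.75)&(P[...,1]>.15)&(P[...,1]<.6)
    nn,lab,st,c=cv2.connectedComponentsWithStats(ok.astype(np.uint8)); k=1+st[1:,4].argmax()
    print(n,st[k]); Q=P[lab==k]; r=cv2.minAreaRect((Q[:,:2]*1000).astype(np.float32)); print(r, np.median(Q[:,2]))
    c=P[lab==k].mean(0); print(c)
    x,y,w,h,_=st[k]; y0,x0=max(0,y-40),max(0,x-15)
    cr=p[y0:y+h+25,x0:x+w+20,::-1]; print('crop',x0,y0,cr.shape)
    cr=cv2.resize(cr,None,fx=5,fy=5,interpolation=cv2.INTER_CUBIC)
    cv2.imwrite(f'pics/c_{n}.png',cr[:600,:800])
E
```

```text
scene0 [ 212  171  103   42 2029]
((529.88623046875, 357.545654296875), (148.18344116210938, 149.5511932373047), 11.638252258300781) 0.23335705719095517
[0.50660903 0.3697449  0.23239328]
crop 197 131 (107, 138, 3)
side0 [ 230  183   83   49 2647]
((531.6478271484375, 356.9441223144531), (149.13015747070312, 149.88284301757812), 11.670182228088379) 0.23402170003565897
[0.52549866 0.37791319 0.23317057]
crop 215 143 (114, 118, 3)
```

```bash
python3 - <<'E'
from h import *
a=np.deg2rad(11.65);c=np.array([.531,.3572])
out=[]
for n in('scene0','side0'):
    P,d,p=cloud(n); D=P[...,:2]-c
    X=D@[np.cos(a),np.sin(a)];Y=D@[-np.sin(a),np.cos(a)];Z=P[...,2]-.23
    ok=(d>0)&(abs(X)<.08)&(abs(Y)<.08)&(Z>-.005)&(Z<.06)
    im=np.zeros((400,400,3),np.uint8);hm=np.full((40,40),-9.)
    for x,y,z,col in sorted(zip(X[ok],Y[ok],Z[ok],p[ok].tolist()),key=lambda t:t[2]):
        u,v=int(200-y*2400),int(200-x*2400); cv2.rectangle(im,(u-4,v-4),(u+4,v+4),col[::-1],-1)
    out.append(im)
    # height stats per quadrant
    for sx in(1,-1):
        for sy in(1,-1):
            q=ok&(abs(X-sx*.035)<.03)&(abs(Y-sy*.035)<.03)
            hi=q&(Z>.017)
            print(n,'x',sx,'y',sy,'max',np.round(np.percentile(Z[q],[50,90,99])*1000), 'hi n',hi.sum(),'ctr',np.round(np.array([X[hi].mean(),Y[hi].mean()])*1000,1),'ranges',np.round(np.percentile(X[hi],[2,98])*1000),np.round(np.percentile(Y[hi],[2,98])*1000))
t=np.hstack(out); t=cv2.resize(t,(800,400))
s=cv2.imread('pics/c_scene0.png')
cv2.imwrite('pics/top.png',t)
E
```

```text
scene0 x 1 y 1 max [ 7. 24. 29.] hi n 144 ctr [35.4 36.6] ranges [11. 56.] [28. 44.]
scene0 x 1 y -1 max [17. 27. 30.] hi n 243 ctr [ 35.1 -32.6] ranges [11. 55.] [-52. -16.]
scene0 x -1 y 1 max [ 5. 24. 24.] hi n 120 ctr [-38.3  37.4] ranges [-49. -24.] [24. 48.]
scene0 x -1 y -1 max [ 7. 33. 35.] hi n 191 ctr [-41.5 -29.8] ranges [-53. -22.] [-49. -17.]
side0 x 1 y 1 max [ 6. 23. 30.] hi n 196 ctr [35.2 36.1] ranges [12. 56.] [24. 44.]
side0 x 1 y -1 max [12. 27. 31.] hi n 284 ctr [ 34.8 -32.8] ranges [12. 56.] [-53. -16.]
side0 x -1 y 1 max [ 5. 24. 26.] hi n 143 ctr [-34.6  37.5] ranges [-47. -22.] [23. 48.]
side0 x -1 y -1 max [ 6. 34. 36.] hi n 204 ctr [-34.4 -28.9] ranges [-52. -17.] [-47. -17.]
```

View pics/top.png

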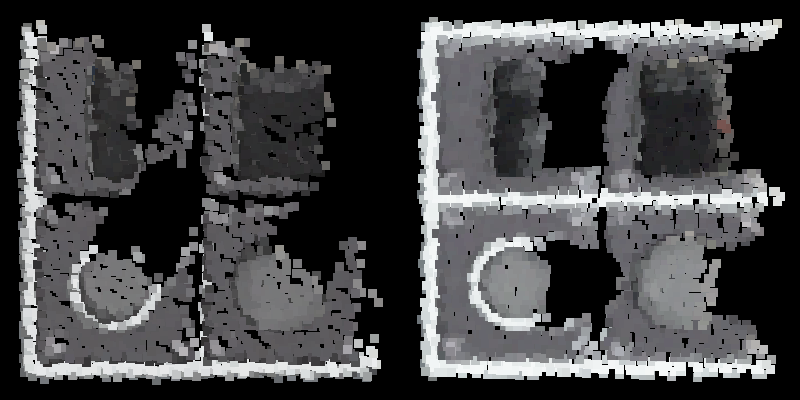

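View pics/c_side0.png

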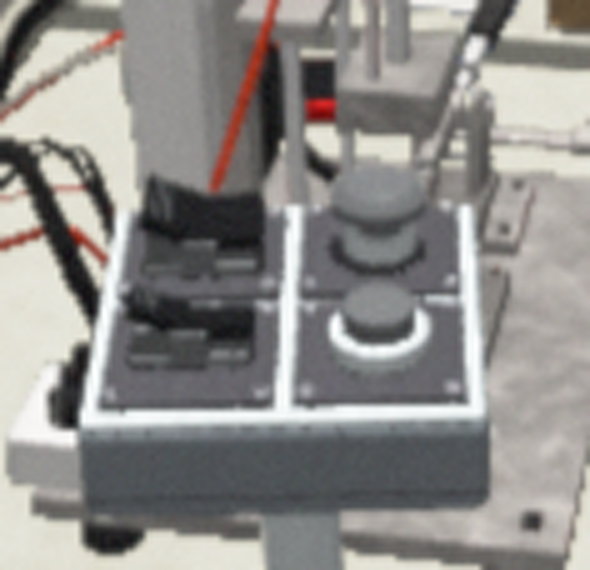

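```bash
cat >> h.py <<'E'
a=np.deg2rad(11.65);C=np.array([.531,.3572]);Rz=np.array([[np.cos(a),-np.sin(a)],[np.sin(a),np.cos(a)]])
E
python3 - <<'E'
from h import *
A=np.concatenate([cloud(n)[0][cloud(n)[1]>0] for n in('scene0','side0')])
L=(A[:,:2]-C)@Rz
m=(A[:,2]>.28)&(A[:,2]<.75)&(abs(L[:,0])<.35)&(abs(L[:,1])<.4)
H,xe,ye=np.histogram2d(L[m,0],L[m,1],bins=[np.arange(-.3,.31,.03),np.arange(-.4,.31,.03)])
print('rows x up; cols y from',ye[0]); 
for i in range(len(H)-1,-1,-1): print(f'{xe[i]:.2f}',H[i].astype(int))
m&=(L[:,0]>0)&(L[:,0]<.2)&(abs(L[:,1])<.3); print(np.c_[L[m],A[m,2]][::25].round(3))
for l in([.0495,-.035],[.0495,.035],[-.035,.035]): print(C+Rz@l)
s=get_state();print(R.from_quat(s['eef_rot']).as_matrix().round(3))
E
```

```text
rows x up; cols y from -0.4
0.27 [   0    7   12   15   10   65  948 1644 1728 1909 1913   64   48   47
 1497   32    0    0    0    0    0    0    0]
0.24 [   1  505 1209 1332 1376 1410  680  142  154  123   40   47   45   47
  279 1201    0    0    0    0    0    0    0]
0.21 [ 778  520  116  134  135  143   95   39   44   41   38   34   43  149
  785 1455    0    0    0    0    0    0    0]
0.18 [117  73  35  37  35  35  27  29  98 386 659 737 819 826 324   0   0   0
   0   0   0   0   0]
0.15 [ 26  20  21  58 208 367 416 450 433 208   0   0   0   0   0   0   0   0
   0   0   0   0   0]
0.12 [225 241 280 241 143   0   0   0   0   0   0   0   0   0   0   0   0   0
   0   0   0   0   0]
0.09 [2 0 0 0 0 0 0 0 0 0 0 0 0 0 0 0 0 0 0 0 0 0 0]
0.06 [  0   0   0  18  77 271  75  44   0   0   0   0   0   0   0   0   0   0
   0   0   0   0   0]
0.03 [   0    7   21   88  436  555 1143  211    0    0    0    0    0    0
    0    0    0    0    0    0    0    0    0]
-0.00 [  0  27 433 224 737 846 250 115   0   0   0   0   0   0   0   0   0   0
   0   0   0   0   0]
-0.03 [  0  29 139  38  77
[... 225 characters left out ...]
 0  0  0  0  0  0  0  0  0]
-0.12 [0 0 0 0 0 0 0 0 0 0 0 0 0 0 0 0 0 0 0 0 0 0 0]
-0.15 [0 0 0 0 0 0 0 0 0 0 0 0 0 0 0 0 0 0 0 0 0 0 0]
-0.18 [0 0 0 0 0 0 0 0 0 0 0 0 0 0 0 0 0 0 0 0 0 0 0]
-0.21 [0 0 0 0 0 0 0 0 0 0 0 0 0 0 0 0 0 0 0 0 0 0 0]
-0.24 [0 0 0 0 0 0 0 0 0 0 0 0 0 0 0 0 0 0 0 0 0 0 0]
-0.27 [0 0 0 0 0 0 0 0 0 0 0 0 0 0 0 0 0 0 0 0 0 0 0]
-0.30 [0 0 0 0 0 0 0 0 0 0 0 0 0 0 0 0 0 0 0 0 0 0 0]
[[ 0.199 -0.011  0.555]
 [ 0.191 -0.071  0.555]
 [ 0.18  -0.123  0.555]
 ...
 [ 0.042 -0.205  0.299]
 [ 0.048 -0.206  0.289]
 [ 0.007 -0.191  0.288]]
[0.58654791 0.33291669]
[0.57241263 0.40147465]
[0.48965338 0.38441134]
[[ 0.278 -0.961 -0.001]
 [-0.961 -0.278  0.001]
 [-0.002  0.    -1.   ]]
```

>>> apply_moves --series '[{"z":-0.07,"wz":0.0247,"fingers":-1},{"z":-0.07,"fingers":-1},{"x":-0.041,"y":-0.053,"fingers":-1},{"x":-0.041,"y":-0.053,"fingers":-1},{"x":-0.041,"y":-0.053,"fingers":-1},{"x":-0.041,"y":-0.053,"fingers":-1},{"x":-0.041,"y":-0.053,"fingers":-1},{"x":-0.041,"y":-0.053,"fingers":-1}]' --force 40

```text
schema error: expected keys x, y, z, wx, wy, wz, fingers
```

```bash
cat >> h.py <<'E'
def where():
    s=get_state(); p=s['tool_pos']; M=R.from_quat(s['eef_rot']).as_matrix()
    print('t',round(s['clock'],2),'local',((p[:2]-C)@Rz).round(4),'z',round(p[2],4),'F',s['contact_force'].round(2),'open',round(s['opening'],3))
    print('q',s['q'].round(2),'toolx heading',np.degrees(np.arctan2(M[1,0],M[0,0])).round(2),'toolz',M[:,2].round(4))
E
python3 -c "
from h import *
where()"
```

```text
t 0.1 local [-0.5433 -0.8652] z 0.238 F [ 0.27  0.3  -0.41] open 0.998
q [ 1.32  0.69 -0.19  1.57  0.16  0.9  -0.22] toolx heading -73.85 toolz [-5.0e-04  1.5e-03 -1.0e+00]
```

All keys are needed in each row.

>>> apply_moves --series '[{"x":0,"y":0,"z":-0.07,"wx":0,"wy":0,"wz":0.0247,"fingers":-1},{"x":0,"y":0,"z":-0.07,"wx":0,"wy":0,"wz":0,"fingers":-1},{"x":-0.041,"y":-0.053,"z":0,"wx":0,"wy":0,"wz":0,"fingers":-1},{"x":-0.041,"y":-0.053,"z":0,"wx":0,"wy":0,"wz":0,"fingers":-1},{"x":-0.041,"y":-0.053,"z":0,"wx":0,"wy":0,"wz":0,"fingers":-1},{"x":-0.041,"y":-0.053,"z":0,"wx":0,"wy":0,"wz":0,"fingers":-1},{"x":-0.041,"y":-0.053,"z":0,"wx":0,"wy":0,"wz":0,"fingers":-1},{"x":-0.041,"y":-0.053,"z":0,"wx":0,"wy":0,"wz":0,"fingers":-1}]' --force 40

```text
clock: 1.1
tool_pos: [0.3855, -0.3526, 0.3505]
eef_rot: [0.771, -0.637, -0.003, -0.001]
contact_force: [0.3, -0.7, -0.4]
opening: 0.115
```

```bash
python3 -c "
from h import *
where()"
```

```text
t 1.1 local [-0.2859 -0.6658] z 0.3505 F [ 0.28 -0.73 -0.35] open 0.115
q [ 0.8   0.43 -0.22  1.7   0.1   1.03 -0.84] toolx heading -79.07 toolz [-0.0041  0.0053 -1.    ]
```

>>> apply_moves --series '[{"x":-0.065,"y":-0.018,"z":0,"wx":0,"wy":0,"wz":-0.004,"fingers":-1},{"x":-0.065,"y":-0.018,"z":0,"wx":0,"wy":0,"wz":0,"fingers":-1},{"x":-0.065,"y":-0.018,"z":0,"wx":0,"wy":0,"wz":0,"fingers":-1},{"x":-0.065,"y":-0.018,"z":0,"wx":0,"wy":0,"wz":0,"fingers":-1},{"x":-0.065,"y":-0.018,"z":0,"wx":0,"wy":0,"wz":0,"fingers":-1},{"x":-0.065,"y":-0.018,"z":0,"wx":0,"wy":0,"wz":0,"fingers":-1},{"x":-0.065,"y":-0.018,"z":0,"wx":0,"wy":0,"wz":0,"fingers":-1},{"x":-0.065,"y":-0.018,"z":0,"wx":0,"wy":0,"wz":0,"fingers":-1}]'

```text
clock: 2.1
tool_pos: [0.4147, 0.0924, 0.3517]
eef_rot: [0.776, -0.631, -0.003, -0.001]
contact_force: [0.6, -1.1, -0.0]
opening: 0.004
```

```bash
python3 -c "
from h import *
where()"
```

```text
t 2.1 local [-0.1674 -0.2359] z 0.3517 F [ 0.58 -1.12 -0.01] open 0.004
q [-0.03  0.29 -0.39  1.95  0.13  0.93 -1.85] toolx heading -78.22 toolz [-0.0038  0.0063 -1.    ]
```

>>> apply_moves --series '[{"x":-0.063,"y":0,"z":0,"wx":0,"wy":0,"wz":0,"fingers":-1},{"x":-0.063,"y":0,"z":0,"wx":0,"wy":0,"wz":0,"fingers":-1},{"x":-0.063,"y":0,"z":0,"wx":0,"wy":0,"wz":0,"fingers":-1},{"x":-0.063,"y":-0.03,"z":0,"wx":0,"wy":0,"wz":0,"fingers":-1},{"x":0,"y":-0.06,"z":0,"wx":0,"wy":0,"wz":0,"fingers":-1},{"x":0,"y":-0.06,"z":0,"wx":0,"wy":0,"wz":0,"fingers":-1}]'

```text
clock: 2.85
tool_pos: [0.4862, 0.3271, 0.352]
eef_rot: [0.78, -0.625, -0.005, -0.0]
contact_force: [1.0, 0.0, 0.3]
opening: 0.007
```

```bash
python3 -c "
from h import *
where()
snap('side','side1')"
```

```text
t 2.85 local [-0.05   -0.0204] z 0.352 F [1.01 0.03 0.27] open 0.007
q [-0.43  0.54 -0.41  1.52  0.22  1.13 -2.23] toolx heading -77.43 toolz [-0.0069  0.0066 -1.    ]
```

View pics/side1.png

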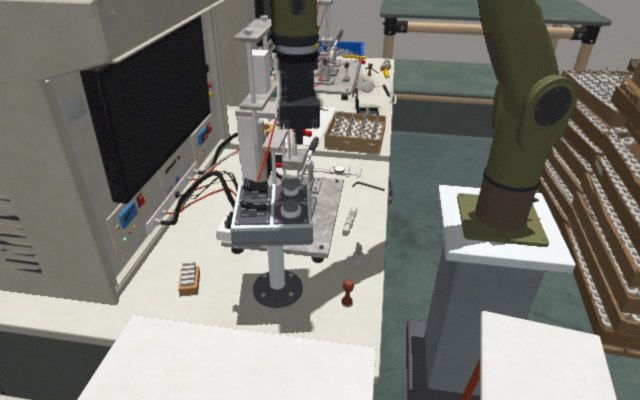

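>>> apply_moves --series '[{"x":0.008,"y":-0.062,"z":0,"wx":0,"wy":0,"wz":0.005,"fingers":-1},{"x":0.008,"y":-0.062,"z":0,"wx":0,"wy":0,"wz":0,"fingers":-1},{"x":0,"y":0,"z":0.045,"wx":0,"wy":0,"wz":0,"fingers":-1},{"x":0,"y":0,"z":0.045,"wx":0,"wy":0,"wz":0,"fingers":-1},{"x":0,"y":0,"z":0,"wx":0,"wy":0,"wz":0,"fingers":-1}]'

```text
clock: 3.52
tool_pos: [0.5937, 0.335, 0.2726]
eef_rot: [0.773, -0.634, -0.005, 0.001]
contact_force: [-0.7, 0.1, 0.6]
opening: 0.005
```

```bash
python3 -c "
from h import *
where()"
```

```text
t 3.52 local [ 0.0569 -0.0344] z 0.2726 F [-0.7   0.06  0.58] open 0.005
q [-0.4   0.76 -0.37  1.32  0.27  1.12 -2.17] toolx heading -78.66 toolz [-0.0085  0.0052 -1.    ]
```

>>> apply_moves --series '[{"x":0,"y":0.009,"z":0,"wx":0,"wy":0,"wz":0,"fingers":-1},{"x":0,"y":0,"z":0.009,"wx":0,"wy":0,"wz":0,"fingers":-1},{"x":0,"y":0,"z":0.009,"wx":0,"wy":0,"wz":0,"fingers":-1},{"x":0,"y":0,"z":0.007,"wx":0,"wy":0,"wz":0,"fingers":-1}]'

```text
clock: 4.03
tool_pos: [0.5884, 0.3355, 0.2574]
eef_rot: [0.773, -0.634, -0.003, -0.004]
contact_force: [2.0, 0.5, 3.0]
opening: 0.006
```

```bash
python3 -c "
from h import *
where()"
```

```text
t 4.03 local [ 0.0518 -0.0328] z 0.2574 F [1.99 0.54 3.01] open 0.006
q [-0.4   0.76 -0.37  1.37  0.28  1.06 -2.18] toolx heading -78.66 toolz [ 6.000e-04  1.090e-02 -9.999e-01]
```

>>> apply_moves --series '[{"x":0,"y":0.002,"z":0.01,"wx":0,"wy":0,"wz":0,"fingers":-1},{"x":0,"y":0,"z":0.01,"wx":0,"wy":0,"wz":0,"fingers":-1}]'

```text
clock: 4.28
tool_pos: [0.5885, 0.3359, 0.25]
eef_rot: [0.773, -0.635, -0.001, -0.008]
contact_force: [-18.6, -14.6, 67.2]
opening: 0.005
```

```bash
python3 -c "
from h import *
where()"
```

```text
t 4.28 local [ 0.052  -0.0325] z 0.25 F [-18.62 -14.64  67.15] open 0.005
q [-0.4   0.76 -0.37  1.38  0.28  1.03 -2.19] toolx heading -78.78 toolz [ 0.0077  0.0135 -0.9999]
```

>>> apply_moves --series '[{"x":0,"y":0,"z":-0.03,"wx":0,"wy":0,"wz":0,"fingers":-1},{"x":0,"y":0,"z":-0.06,"wx":0,"wy":0,"wz":0,"fingers":-1},{"x":-0.044,"y":0,"z":0,"wx":0,"wy":0,"wz":0,"fingers":-1},{"x":-0.044,"y":0,"z":0,"wx":0,"wy":0,"wz":0,"fingers":-1},{"x":0,"y":0,"z":0,"wx":0,"wy":0,"wz":0,"fingers":-1}]'

```text
clock: 4.9
tool_pos: [0.5713, 0.4045, 0.3248]
eef_rot: [0.773, -0.635, -0.002, -0.006]
contact_force: [0.3, -0.5, -0.3]
opening: 0.005
```

```bash
cat >> h.py <<'E'
def prof(f,ly,lx=(0.005,.065),w=.007):
    P,d,p=cloud(f); L=(P[...,:2]-C)@Rz; Z=P[...,2]-.23
    for x in np.arange(lx[0],lx[1],.006):
        m=(d>0)&(abs(L[...,0]-x)<.003)&(abs(L[...,1]-ly)<w)&(Z>-.01)&(Z<.05)
        print(f'{x:.3f}',m.sum(),(np.median(Z[m])*1000).round(1) if m.any() else '',end=' | ')
    print()
E
python3 -c "
from h import *
where()
snap('side','side2');snap('scene','scene2')
for f in('side0','scene0','side2','scene2'):print(f);prof(f,-.033);prof(f,.035)"
```

```text
t 4.9 local [0.049  0.0382] z 0.3248 F [ 0.26 -0.51 -0.33] open 0.005
q [-0.51  0.74 -0.37  1.19  0.25  1.25 -2.24] toolx heading -78.84 toolz [ 0.0034  0.0119 -0.9999]
side0
0.005 14 4.5 | 0.011 17 7.4 | 0.017 12 21.2 | 0.023 11 20.9 | 0.029 11 20.8 | 0.035 12 21.5 | 0.041 15 24.4 | 0.047 21 26.0 | 0.053 24 19.3 | 0.059 12 7.2 | 
0.005 14 4.7 | 0.011 29 8.9 | 0.017 27 17.1 | 0.023 29 19.6 | 0.029 27 20.3 | 0.035 19 21.0 | 0.041 24 23.2 | 0.047 36 23.2 | 0.053 36 25.5 | 0.059 15 8.9 | 
scene0
0.005 15 2.8 | 0.011 32 16.0 | 0.017 26 8.9 | 0.023 11 20.3 | 0.029 6 20.4 | 0.035 12 20.9 | 0.041 14 23.6 | 0.047 16 26.5 | 0.053 11 29.0 | 0.059 1 29.2 | 
0.005 17 2.6 | 0.011 35 15.8 | 0.017 31 9.0 | 0.023 17 20.1 | 0.029 11 19.6 | 0.035 16 20.3 | 0.041 21 23.4 | 0.047 19 25.7 | 0.053 17 28.4 | 0.059 4 28.8 | 
side2
0.005 12 3.6 | 0.011 13 4.6 | 0.017 26 28.3 | 0.023 20 27.0 | 0.029 15 24.9 | 0.035 12 22.1 | 0.041 12 21.2 | 0.047 14 20.9 | 0.053 15 20.6 | 0.059 14 15.2 | 
0.005 14 3.7 | 0.011 24 5.6 | 0.017 30 18.5 | 0.023 30 18.8 | 0.029 23 20.6 | 0.035 15 21.2 | 0.041 26 22.9 | 0.047 37 23.5 | 0.053 36 26.0 | 0.059 19 5.8 | 
scene2
0.005 17 3.5 | 0.011 21 6.4 | 0.017 30 24.2 | 0.023 8 8.8 | 0.029 24 12.2 | 0.035 5 9.3 | 0.041 4 20.7 | 0.047 8 20.4 | 0.053 9 20.7 | 0.059 2 20.5 | 
0.005 16 3.1 | 0.011 38 15.6 | 0.017 26 8.4 | 0.023 19 19.4 | 0.029 13 19.5 | 0.035 18 20.5 | 0.041 20 23.0 | 0.047 19 25.7 | 0.053 18 28.8 | 0.059 5 23.6 |
```

>>> apply_moves --series '[{"x":0.003,"y":0,"z":0.04,"wx":0,"wy":0,"wz":0,"fingers":-1},{"x":0,"y":0,"z":0.035,"wx":0,"wy":0,"wz":0,"fingers":-1},{"x":0,"y":0,"z":0.008,"wx":0,"wy":0,"wz":0,"fingers":-1},{"x":0,"y":0,"z":0.008,"wx":0,"wy":0,"wz":0,"fingers":-1}]'

```text
clock: 5.5
tool_pos: [0.5785, 0.3935, 0.2514]
eef_rot: [0.769, -0.64, 0.001, -0.006]
contact_force: [1.4, 0.7, 1.6]
opening: 0.002
```

```bash
python3 -c "
from h import *
where()"
```

```text
t 5.5 local [0.0539 0.026 ] z 0.2514 F [1.44 0.74 1.62] open 0.002
q [-0.5   0.79 -0.35  1.3   0.28  1.08 -2.27] toolx heading -79.54 toolz [ 0.0098  0.0076 -0.9999]
```

>>> apply_moves --series '[{"x":0,"y":0,"z":0.004,"wx":0,"wy":0,"wz":0,"fingers":-1},{"x":0,"y":0,"z":0.003,"wx":0,"wy":0,"wz":0,"fingers":-1}]'

```text
clock: 5.75
tool_pos: [0.5787, 0.3936, 0.2508]
eef_rot: [0.768, -0.64, 0.001, -0.007]
contact_force: [-3.9, -1.9, 9.8]
opening: 0.005
```

```bash
python3 -c "
from h import *
where()"
```

```text
t 5.75 local [0.0541 0.026 ] z 0.2508 F [-3.88 -1.89  9.77] open 0.005
q [-0.49  0.79 -0.35  1.31  0.28  1.08 -2.27] toolx heading -79.63 toolz [ 0.0115  0.0096 -0.9999]
```

>>> apply_moves --series '[{"x":0,"y":0,"z":-0.04,"wx":0,"wy":0,"wz":0,"fingers":-1},{"x":0,"y":0,"z":-0.05,"wx":0,"wy":0,"wz":-0.007,"fingers":-1},{"x":-0.007,"y":0.055,"z":0,"wx":0,"wy":0,"wz":0,"fingers":-1},{"x":-0.007,"y":0.055,"z":0,"wx":0,"wy":0,"wz":0,"fingers":-1},{"x":0,"y":0,"z":0,"wx":0,"wy":0,"wz":0,"fingers":-1}]'

```text
clock: 6.38
tool_pos: [0.4881, 0.3833, 0.3268]
eef_rot: [0.774, -0.633, 0.003, -0.008]
contact_force: [-0.5, -0.0, 0.2]
opening: 0.001
```

```bash
python3 -c "
from h import *
where()
snap('side','side3');snap('scene','scene3')
for f in('side3','scene3'):print(f);prof(f,-.033);prof(f,.035)"
```

```text
t 6.38 local [-0.0367  0.0343] z 0.3268 F [-0.52 -0.03  0.2 ] open 0.001
q [-0.53  0.6  -0.39  1.47  0.25  1.1  -2.33] toolx heading -78.53 toolz [ 0.0138  0.0083 -0.9999]
side3
0.005 16 3.9 | 0.011 13 5.0 | 0.017 21 29.2 | 0.023 22 18.6 | 0.029 16 24.1 | 0.035 10 22.2 | 0.041 12 20.8 | 0.047 13 20.5 | 0.053 16 20.4 | 0.059 13 20.1 | 
0.005 15 3.8 | 0.011 18 4.8 | 0.017 32 25.6 | 0.023 38 24.7 | 0.029 25 23.2 | 0.035 19 20.8 | 0.041 20 20.0 | 0.047 34 18.2 | 0.053 27 19.0 | 0.059 26 12.6 | 
scene3
0.005 13 3.3 | 0.011 15 6.8 | 0.017 33 8.8 | 0.023 10 8.9 | 0.029 20 12.1 | 0.035 3 8.4 | 0.041 8 20.9 | 0.047 6 20.3 | 0.053 7 20.2 | 0.059 3 20.2 | 
0.005 16 3.2 | 0.011 20 17.5 | 0.017 37 9.3 | 0.023 12 8.8 | 0.029 20 13.0 | 0.035 11 9.9 | 0.041 5 20.2 | 0.047 10 20.4 | 0.053 8 20.1 | 0.059 6 20.2 |
```

>>> apply_moves --series '[{"x":0,"y":0,"z":0.035,"wx":0,"wy":0,"wz":0,"fingers":-1},{"x":0,"y":0,"z":0.035,"wx":0,"wy":0,"wz":0,"fingers":-1},{"x":0,"y":0,"z":0,"wx":0,"wy":0,"wz":0,"fingers":-1}]'

```text
clock: 6.85
tool_pos: [0.4991, 0.3821, 0.2694]
eef_rot: [0.771, -0.637, 0.005, -0.01]
contact_force: [1.3, 1.0, 0.2]
opening: 0.006
```

```bash
python3 -c "
from h import *
where()"
```

```text
t 6.85 local [-0.0263  0.0308] z 0.2694 F [1.27 0.98 0.17] open 0.006
q [-0.53  0.66 -0.36  1.54  0.28  0.97 -2.36] toolx heading -79.16 toolz [ 0.0212  0.0089 -0.9997]
```

>>> apply_moves --series '[{"x":-0.005,"y":0.011,"z":0,"wx":-0.007,"wy":0.001,"wz":-0.004,"fingers":-1},{"x":0,"y":0,"z":0.012,"wx":0,"wy":0,"wz":0,"fingers":-1},{"x":0,"y":0,"z":0.009,"wx":0,"wy":0,"wz":0,"fingers":-1}]'

```text
clock: 7.22
tool_pos: [0.4918, 0.3857, 0.2543]
eef_rot: [0.774, -0.633, -0.0, -0.003]
contact_force: [-0.0, -1.2, 0.9]
opening: 0.012
```

```bash
python3 -c "
from h import *
where()"
```

```text
t 7.22 local [-0.0327  0.0359] z 0.2543 F [-0.02 -1.16  0.88] open 0.012
q [-0.54  0.68 -0.37  1.55  0.28  0.96 -2.36] toolx heading -78.51 toolz [ 0.003   0.0048 -1.    ]
```

>>> apply_moves --series '[{"x":0,"y":0,"z":0.006,"wx":0,"wy":0,"wz":0,"fingers":-1},{"x":0,"y":0,"z":0.005,"wx":0,"wy":0,"wz":0,"fingers":-1},{"x":0,"y":0,"z":0.003,"wx":0,"wy":0,"wz":0,"fingers":-1}]'

```text
clock: 7.6
tool_pos: [0.4918, 0.3858, 0.2483]
eef_rot: [0.774, -0.633, 0.001, -0.004]
contact_force: [-4.6, -5.3, 16.4]
opening: 0.004
```

```bash
python3 -c "
from h import *
where()"
```

```text
t 7.6 local [-0.0326  0.036 ] z 0.2483 F [-4.56 -5.33 16.43] open 0.004
q [-0.54  0.69 -0.37  1.56  0.29  0.94 -2.37] toolx heading -78.56 toolz [ 0.006   0.0054 -1.    ]
```

>>> apply_moves --series '[{"x":0,"y":0,"z":0.001,"wx":0,"wy":0,"wz":0,"fingers":-1},{"x":0,"y":0,"z":-0.04,"wx":0,"wy":0,"wz":0,"fingers":-1},{"x":0,"y":0,"z":-0.07,"wx":0,"wy":0,"wz":0,"fingers":-1},{"x":0,"y":0.06,"z":-0.02,"wx":0,"wy":0,"wz":0,"fingers":-1},{"x":0,"y":0.06,"z":0,"wx":0,"wy":0,"wz":0,"fingers":-1},{"x":0,"y":0,"z":0,"wx":0,"wy":0,"wz":0,"fingers":-1},{"x":0,"y":0,"z":0,"wx":0,"wy":0,"wz":0,"fingers":-1}]'

```text
clock: 8.48
tool_pos: [0.3958, 0.3664, 0.355]
eef_rot: [0.774, -0.633, 0.001, -0.006]
contact_force: [0.5, -0.4, -0.9]
opening: 0.004
```

```bash
python3 - <<'E'
from h import *
where()
snap('side','side4');snap('scene','scene4')
for f in('side4','scene4'):
    print(f);prof(f,-.035);prof(f,.035)
    for f2 in (f[:-1]+'0',f):
        P,d,p=cloud(f2);L=(P[...,:2]-C)@Rz
        for n,ly in(('start',.035),('stop',-.035)):
            m=(d>0)&(np.hypot(L[...,0]+.035,L[...,1]-ly)<.009)&(P[...,2]>.24)&(P[...,2]<.28); print(f2,n,m.sum(),np.median(P[m][:,2]).round(4))
a=cv2.imread('pics/side4.png');b=cv2.imread('pics/scene4.png')
cv2.imwrite('pics/fin.png',np.hstack([cv2.resize(a[150:330,200:400],(400,360)),cv2.resize(b[150:330,200:440],(400,300+0)) if 0 else cv2.resize(b[150:330,200:400],(400,360))]))
E
```

```text
t 8.47 local [-0.1306  0.0363] z 0.355 F [ 0.45 -0.44 -0.89] open 0.004
q [-0.57  0.46 -0.41  1.66  0.21  1.05 -2.42] toolx heading -78.61 toolz [ 0.0095  0.0083 -0.9999]
side4
0.005 14 4.1 | 0.011 14 5.2 | 0.017 24 20.2 | 0.023 23 26.8 | 0.029 13 24.4 | 0.035 11 22.1 | 0.041 11 20.9 | 0.047 12 20.6 | 0.053 15 20.9 | 0.059 11 19.9 | 
0.005 13 4.4 | 0.011 18 4.6 | 0.017 36 26.2 | 0.023 36 25.1 | 0.029 30 22.3 | 0.035 13 21.6 | 0.041 17 20.7 | 0.047 32 19.2 | 0.053 29 19.6 | 0.059 21 8.8 | 
side0 start 46 0.2545
side0 stop 55 0.2647
side4 start 43 0.2543
side4 stop 52 0.265
scene4
0.005 14 3.0 | 0.011 16 5.3 | 0.017 35 22.0 | 0.023 8 8.9 | 0.029 23 12.4 | 0.035 3 8.5 | 0.041 4 20.9 | 0.047 8 20.3 | 0.053 7 19.9 | 0.059 3 20.9 | 
0.005 14 3.4 | 0.011 20 6.0 | 0.017 42 24.4 | 0.023 12 8.6 | 0.029 27 13.0 | 0.035 6 11.1 | 0.041 8 20.0 | 0.047 8 20.4 | 0.053 10 20.6 | 0.059 6 19.6 | 
scene0 start 31 0.2539
scene0 stop 50 0.2641
scene4 start 31 0.254
scene4 stop 54 0.2638
```

View pics/fin.png

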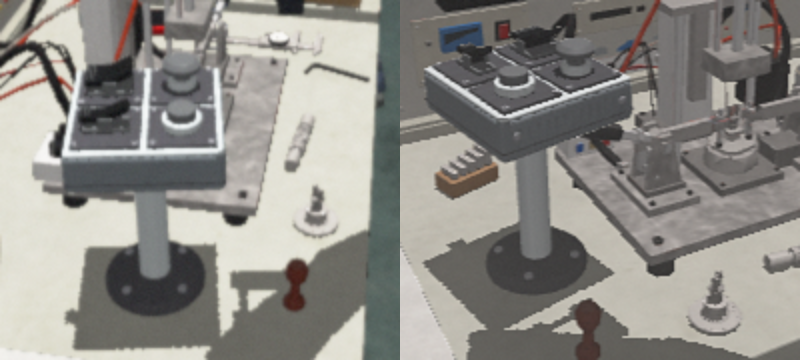

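The picture shows both rockers with their rear halves down. The start button (crop 180,112) and the stop button (180,75) are out, the loose things are standing where they were, and the arm is clear. I'm handing the job in.

```bash
python3 -c "
from plant import *
print(finish_job())"
```

```text
the job is handed in; nothing more can be done
None
```

The job is done and handed in at about 8.5 s of the 40 s allowed. I pressed the wide rocker, then the narrow rocker, then the start button, each until it bottomed, and backed the arm clear.

**Last checks:**
- **Rockers:** in both cameras the rear halves are level at about 20 mm above the head's top, which is the height given for fully on.
- **Buttons:** the start button's top is back at 254 mm above the bench and the stop button's at about 264 mm, the same as at the start within 1 mm. The start button went in about 6 mm, with 16 N on the tool at the bottom.
- **Loose things:** the rotor, stamp and plug gauge look unmoved in the last picture. I did not measure their positions.
- **Arm:** it touches nothing.

**What was off:**
- **Wide rocker press:** the tool force reached about 67 N when the rocker bottomed. That is under the 120 N wrist limit. It was the fingertips pressing, so I don't expect the 40 N limit on the arm and gripper body to apply, but I could not confirm that. I pressed the other two more gently.
- **Narrow rocker press:** the tool drifted about 9 mm sideways on the way down but stayed over the rocker.

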